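# Test a coil spring at the marked height and log its force

## Robot

A 7-joint arm with a two-finger parallel gripper is mounted at the origin on the work surface. World frame = base frame: x ahead of the robot, y to its left, z up, the work surface at z = 0. Lengths are in m, angles in rad, forces in N, time in s.
With the tool pointing down it reaches from about 0.425 to 0.925 m from the base axis. Payload 6.8 kg.
Tool frame: the origin (TCP) lies on the front face of the gripper's body, between the roots of the fingers; the fingertips stand 73 mm ahead of it and the grasp point (between the pads) lies 54 mm ahead of it (env.nose_length is the distance from the TCP to the fingertips, in m); z points along the fingers, y is the direction in which the jaws open and shut (so a half turn about z gives the same grasp; the last joint's range is limited). The gripper opens to 85 mm and grips with 20 to 120 N. Pads are 22 mm wide; open, the fingers measure 114 mm over their backs; the gripper's body (76 mm by 85 mm) begins 54 mm behind the grasp point. The pads swing forward as they close: fully open they stand 13 mm farther back than shut.
Start: joints at [-1.449, 0.477, 0.022, 1.555, -0.011, 1.109, -0.083], TCP at [0.154, 0.657, 0.304] pointing down, gripper open.
Joint ranges: [-2.96, 2.96], [-0.34, 2.1], [-1.41, 1.46], [0.24, 2.44], [-1.37, 4.51], [0.17, 1.92], [-2.96, 2.96]. Speed limits (rad/s): [2.39, 2.39, 3.14, 3.14, 3.14, 3.14, 3.14].

## Interface

Orientations are given as a unit quaternion [w, x, y, z].
In Python, from cell import env, kin, camera, calibration, job gives the robot as it stands. The module is installed in compiled form; this text tells all that it offers. Calls block until the motion is done:
- env.reach(position, orientation): joint-space move of the TCP to a pose.
- env.movel(position, velocity=0.15, rot=None, stop_force=None): straight line of the TCP; rot=None keeps the orientation; velocity is the mean speed in m/s. With stop_force (N) it stops when the force on the tool has changed by that much, and returns True; else False.
- env.goto_joints(angles): joint-space move.
- env.grip(opening, f_grip=None): finger opening in m; f_grip is the grip in N (None keeps the last); returns when the fingers have stopped.
- env.dwell(seconds).
- kin.inverse_kinematics(position, orientation): joint angles nearest the present ones, or None.
- env.get_state(): the state.
- camera(name): name is "side" or "top"; returns (picture, depth): 400x640x3 uint8, blue, green, red; 400x640 float32, m along the optical axis (not along the pixel's ray), 0 where there is no reading.
- calibration(name): a dict with "fx", "fy", "cx", "cy" (pixels), "rvec" (rotation vector, rad) and "tvec" (3), from world to camera coordinates, as OpenCV has them. Camera axes: x right, y down, z forward; pixel columns grow to the right and rows downward; lengths in m; the calibration is good to about 2 mm. A picture is of the moment at which its call begins. calibration takes no time and is no camera call.
A pose or a line that the arm cannot do raises env.PlanningError and nothing moves.
- job.job_done(): hands the job in, once; it reports no verdict.
The state is a dict: "time": time; "qpos": joint angles; "joint_velocities": joint speeds; "joint_torque": joint torques, N m; "tcp_pos": TCP position; "orientation": TCP orientation; "force": force on the tool from outside, world axes, zero at the start; "torque": the same for the moment, N m; "opening": finger opening in m.
Only numpy, scipy, OpenCV 4.12 (cv2) and the standard library are available. Lean on these libraries where they do the work, as an engineer would, in place of code of your own. Each camera call takes 0.05 s, during which the arm holds its last target. There are 200 camera calls.

## Task

Stand the coil spring upright in the ring on the tester's load plate and let go of it, then push the ram down by its black knob until the ram's pointer is level with the red height mark, without squeezing the spring well past it. The ram stays where you leave it: with the spring still held compressed, slide the orange marker until its pointer lines up with the black needle of the force scale. Leave the red mark and the other things on the bench alone.

Things in the scene. Friction and masses are not known exactly. Their poses are not given: they have to be found in the camera images.
- spring_center (a point): Centre, half-way up, of the loose steel coil spring: upright, 24 mm diameter, 50 mm tall, about 50 g, standing on a fixed green stand (40 mm wide on top, 52 mm at the foot, 16 mm high). Its lower 32 mm (around a black core) are stiff and can be gripped; only the top gives, 0.6 N per mm, up to 22 mm. z = spring axis, up.
- tester: Spring tester, fixed; origin on the table under the ram axis. Own x axis points to the robot's left, own y back towards the robot, z up. Grey slab x -76 to 106, y -153 to 142, 12 mm high. Post at y 118 carries a blue arm (34 mm wide, y -20 to 140, z 155 to 180) over the plate: reach the plate from its open -x side, tool leaning about 45 degrees. Scale housing: x -70 to 80, y -149 to -87, top z 40.
- plate_top (a point): Centre of the top face of the round aluminium load plate under the ram (60 mm diameter, top 26 mm above the table). A ring 3 mm high, 31 mm inside and 41 mm outside diameter stands on it around the centre; the spring's foot goes inside. The plate is the force cell: it sinks 0.5 mm per N.
- ram_knob (a point): Centre of the top face of the ram's black knob (40 mm diameter, 17 mm thick), 284 to 290 mm above the table when raised. Push straight down (9 N friction plus the spring's force, under 20 N in all); it stays where it is left. The ram's steel foot (28 mm diameter) has its underside 150 mm below this point and clears the standing spring by about 60 mm at the start.
- ram_pointer (a point): Tip of the thin yellow pointer that sticks out of the ram's foot towards the tester's +x; 144 mm below the knob's top face, 62 mm to the side of the ram axis. Moves up and down with the ram.
- mark_line (a point): Tip of the red height mark, clamped on a slim dark column at the tester's x 93, 6 mm beyond the ram pointer's tip along the tester's +x. Its height differs from run to run, 65 to 75 mm above the table; the ram's pointer must end level with it. There the spring is squeezed by about 5 to 13 mm. Firmly clamped; not to be moved.
- needle_tip (a point): Tip of the black needle of the force scale, on the blue housing, 42 mm above the table; moves along the tester's +x by 7.5 mm per N of load on the plate, from x -45 mm at no load up to about x +17 mm. It cannot be pushed by hand.
- marker_grip (a point): Grip point of the orange marker, 61 mm above the table: a block 12 mm (along x) by 18 mm (y) by 30 mm tall (z 41 to 71 mm) that slides on the housing along the tester's x beside the needle (2 N friction, 80 mm travel, stays where left). Its pointer is at its middle in x: it matches when marker_grip and needle_tip have the same x along the tester.
- multimeter: Bystander: blue handheld multimeter, 190 x 92 x 45 mm, lying flat. Origin at the middle of its underside.
- flux_bottle: Bystander: small white bottle with a red cap, 44 mm diameter, 85 mm tall. Origin at the middle of its underside.
- screwdriver: Bystander: screwdriver, 160 mm long, lying on the bench.

How it is judged:
By the outcome, as a careful person would: the job done as asked, in the order asked, and still so for the second after the job is handed in, with the robot touching nothing.
It also fails if it takes over 72 s, if anything falls off the work surface, if the arm or the gripper's body presses on something with over 40 N, if the wrist force passes 120 N, or if a joint passes its speed limit or range.

## Working session

There is one attempt and no reset: what is moved stays moved. The work goes in short steps, each a Python script; the robot and the scene stay as the last script left them, time stands still between calls to the robot, and variables do not carry over. Pictures are saved under pics/ and viewed, about 8 in all and at most 12, crops included, and the job is handed in when it is done.

```bash
mkdir -p pics; ls
cat > h.py <<'E'
import numpy as np, cv2
from cell import env, kin, camera, calibration, job
from scipy.spatial.transform import Rotation as R
def cal(n):
    c=calibration(n); K=np.array([[c['fx'],0,c['cx']],[0,c['fy'],c['cy']],[0,0,1.]])
    return K,np.array(c['rvec'],float).ravel(),np.array(c['tvec'],float).ravel()
def ray(n,u,v):
    K,r,t=cal(n); M=cv2.Rodrigues(r)[0]
    d=M.T@np.linalg.inv(K)@np.array([u,v,1.]); return -M.T@t,d
def onz(n,u,v,z):
    o,d=ray(n,u,v); return o+d*(z-o[2])/d[2]
def proj(n,p):
    K,r,t=cal(n); return cv2.projectPoints(np.atleast_2d(np.array(p,float)),r,t,K,None)[0].reshape(-1,2)
def tri(a,b):
    (o1,d1),(o2,d2)=ray('side',*a),ray('top',*b)
    s=np.linalg.lstsq(np.c_[d1,-d2],o2-o1,rcond=None)[0]
    p,q=o1+s[0]*d1,o2+s[1]*d2
    return (p+q)/2,np.linalg.norm(p-q)
def cloud(n,dep):
    K,r,t=cal(n); M=cv2.Rodrigues(r)[0]
    v,u=np.mgrid[:400,:640]
    P=np.stack([(u-K[0,2])/K[0,0]*dep,(v-K[1,2])/K[1,1]*dep,dep],-1)
    return (P-t)@M
def crop(img,x0,y0,x1,y1,s,f):
    cv2.imwrite('pics/'+f,cv2.resize(img[y0:y1,x0:x1],None,fx=s,fy=s,interpolation=cv2.INTER_CUBIC))
E
python3 - <<'E'
from h import *
for n in('side','top'):
    p,d=camera(n); cv2.imwrite(f'pics/{n}0.png',p); np.savez(f'{n}0.npz',p=p,d=d)
    o,_=ray(n,0,0); print(n,o,ray(n,320,200)[1],cal(n)[0][0,0])
print(env.get_state())
E
```

```text
pics
side [0.42931965 0.72123491 0.95237033] [ 0.15234891 -0.67344243 -0.72338771] 429.5148565278454
top [0.56051434 0.00814992 1.06860975] [ 3.63405479e-02 -1.54612399e-04 -9.99571505e-01] 365.56201154530186
{'time': 0.1, 'qpos': array([-1.44912552,  0.47772318,  0.02236498,  1.5563385 , -0.01149946,
        1.10929992, -0.08308213]), 'joint_velocities': array([-1.37763267e-03,  5.21624146e-04,  1.39647554e-04, -4.16129574e-03,
       -1.42836447e-04, -6.28472036e-04, -6.35298229e-05]), 'joint_torque': array([ 4.73720938e-03, -5.97767723e+01,  1.61346082e+00, -2.81960499e+01,
        1.27386401e-02,  5.04227311e-03,  2.56118318e-05]), 'tcp_pos': array([0.15365586, 0.65685877, 0.30302537]), 'orientation': array([-2.91690651e-05,  1.14623647e-01,  9.93408650e-01, -8.19708902e-04]), 'force': array([ 0.81409679, -0.24075095, -0.62622006]), 'torque': array([-0.03539125,  0.03891236, -0.02204537]), 'opening': 0.08515097463008839}
```

View pics/side0.png

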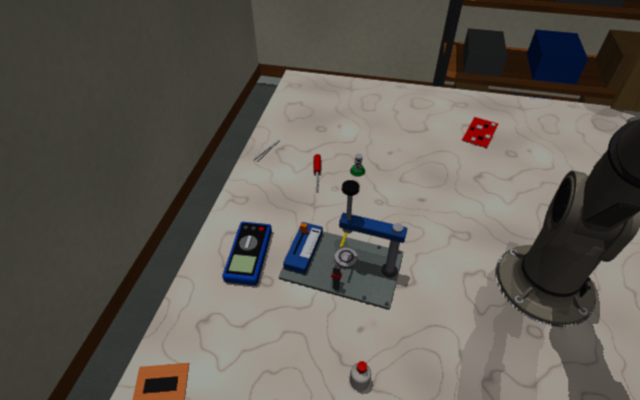

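View pics/top0.png

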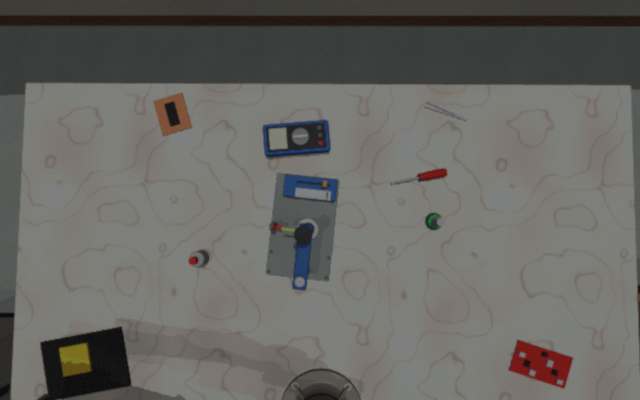

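Side view: the tester is around (345,250), with its knob at (350,187), the orange marker at (304,229), the red mark at (336,272) and the spring on its green stand at (358,165). Top view: the knob is at (303,234), the marker at (325,184) and the spring at (434,221). I'll zoom in.

Run:
```python
from h import *
s=np.load('side0.npz')['p'];t=np.load('top0.npz')['p']
a=cv2.resize(s[150:310,275:415],None,fx=3.7,fy=3.7,interpolation=cv2.INTER_CUBIC)
b=cv2.resize(t[165:295,260:345],None,fx=3,fy=3,interpolation=cv2.INTER_CUBIC)
c=cv2.resize(t[195:245,405:465],None,fx=4,fy=4,interpolation=cv2.INTER_CUBIC)
m=np.zeros((600,790,3),np.uint8)
m[:a.shape[0],:a.shape[1]]=a
m[:b.shape[0],525:525+b.shape[1]]=b
m[395:595,525:765]=c
m=cv2.convertScaleAbs(m,alpha=1.5)
cv2.imwrite('pics/m1.png',m)
d=np.load('top0.npz')['d'];P=cloud('top',d)
hsv=cv2.cvtColor(t,cv2.COLOR_BGR2HSV); 
def mask(lo,hi,x0,y0,x1,y1,hs):
    k=cv2.inRange(hs,lo,hi); z=np.zeros_like(k); z[y0:y1,x0:x1]=k[y0:y1,x0:x1]; return z
g=mask((45,80,30),(85,255,255),415,205,450,238,hsv)
print('green top n',(g>0).sum(),cv2.minEnclosingCircle(cv2.findNonZero(g)), np.mean(P[g>0],0),P[g>0].max(0))
q=P[205:238,415:450].reshape(-1,3);q=q[q[:,2]>.045]; print('spring pts',len(q),q.mean(0),q.max(0),q.min(0))
q=P[215:255,285:325].reshape(-1,3);q=q[q[:,2]>.25]; print('knob pts',len(q),q.mean(0),(q.max(0)+q.min(0))/2,q.max(0))
sl=(hsv[...,1]<60)
# slab mask: depth z 8-16mm
Z=P[...,2]; k=((Z>.007)&(Z<.018)).astype(np.uint8)*255; z=np.zeros_like(k); z[165:295,255:350]=k[165:295,255:350]
z=cv2.morphologyEx(z,cv2.MORPH_OPEN,np.ones((3,3)))
r=cv2.minAreaRect(cv2.findNonZero(z)); bx=cv2.boxPoints(r); print(r,[onz('top',u,v,.012).round(4) for u,v in bx],bx)
```

```text
green top n 126 ((433.5, 221.0), 8.139510154724121) [ 0.54343918 -0.30655649  0.03140925] [0.5647972  0.00814992 1.06860975]
spring pts 87 [ 0.54300256 -0.2806475   0.17911661] [0.56051434 0.00814992 1.06860975] [ 0.5292848  -0.33121056  0.04552674]
knob pts 281 [0.51579308 0.04352846 0.31072515] [0.52770975 0.03547384 0.67280415] [0.56051434 0.06279776 1.06860975]
((302.0365905761719, 227.17074584960938), (63.05640411376953, 101.70743560791016), 6.340191841125488) [array([0.3843, 0.1635, 0.012 ]), array([0.6758, 0.1357, 0.012 ]), array([ 0.6571, -0.0465,  0.012 ]), array([ 0.3669, -0.0164,  0.012 ])] [[265.0854  274.23172]
 [276.31708 173.14636]
 [338.9878  180.10977]
 [327.7561  281.19513]]
```

View pics/m1.png

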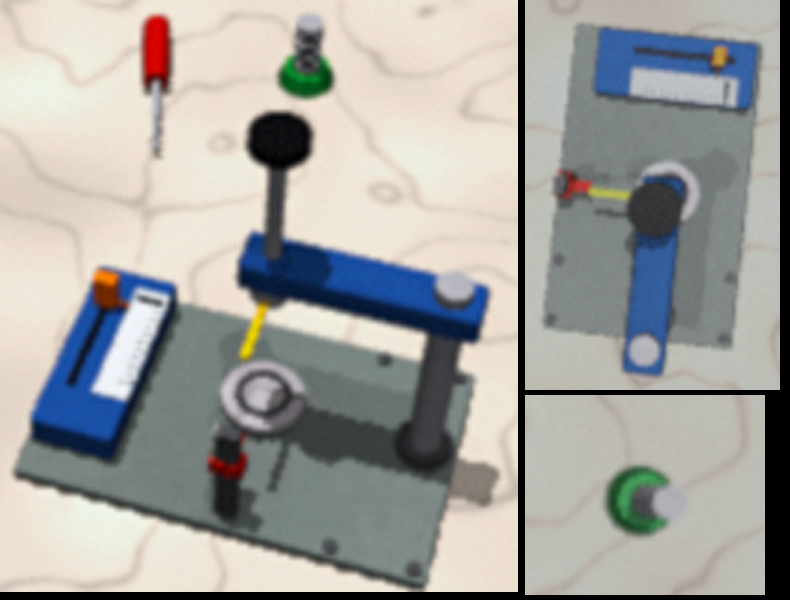

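Run:
```python
from h import *
s=np.load('side0.npz');t=np.load('top0.npz')
# tester pose from slab
A,B,C,D=[np.array(v) for v in ((.3843,.1635),(.6758,.1357),(.6571,-.0465),(.3669,-.0164))]
tx=(A-D+B-C);tx/=np.linalg.norm(tx);ty=A-B+D-C;ty/=np.linalg.norm(ty)
th=np.arctan2(tx[1],tx[0]);th2=np.arctan2(ty[1],ty[0])-np.pi/2;print('yaw',th,th2)
th=(th+2*th2)/3;tx=np.array([np.cos(th),np.sin(th)]);ty=np.array([-tx[1],tx[0]])
O=(A+B+C+D)/4-.015*tx+.0055*ty;print('O slab',O,'yaw',th)
def T(x,y,z):return np.r_[O+x*tx+y*ty,z]
hs,ht=[cv2.cvtColor(i['p'],cv2.COLOR_BGR2HSV) for i in(s,t)]
def m(n,lo,hi,x0,y0,x1,y1):
    h=hs if n=='side' else ht
    k=cv2.inRange(h,lo,hi); z=np.zeros_like(k); z[y0:y1,x0:x1]=k[y0:y1,x0:x1]
    nn,l,st,ce=cv2.connectedComponentsWithStats(z); i=1+np.argmax(st[1:,4]); return (l==i),st[i],ce[i]
# knob in top & side
for n,b in(('top',(285,215,320,252)),('side',(335,175,365,200))):
    k,st,c=m(n,(0,0,0),(180,255,40),*b);print('knob',n,st,c,onz(n,*c,.287), 'pred',proj(n,T(0,0,.287)))
print('plate side ellipse pt',onz('side',346.1,256.2,.029),'pred px',proj('side',T(0,0,.029)))
for n,b in(('top',(410,200,460,240)),('side',(345,150,370,180))):
    k,st,c=m(n,(45,80,20),(90,255,255),*b);print('green',n,st,c)
print('spring top from top',onz('top',440.75,221.5,.066),'side',onz('side',358.5,155.6,.066))
Pt=cloud('top',t['d']);ok=t['d']>0
z=Pt[205:240,415:460];o=ok[205:240,415:460]&(z[...,2]>.05)&(z[...,2]<.09);print('spring depth',o.sum(),z[o].mean(0),z[o].max(0),z[o].min(0))
z=Pt[215:255,285:325];o=ok[215:255,285:325]&(z[...,2]>.25)&(z[...,2]<.32);print('knob depth',o.sum(),z[o].mean(0),np.median(z[o],0))
Ps=cloud('side',s['d'])
print('side gray row of spring'); print(cv2.cvtColor(s['p'],cv2.COLOR_BGR2GRAY)[150:180,350:368])
print('marker/needle pred top px: needle0',proj('top',T(-.045,-.11,.042)))
k,st,c=m('top',(8,140,100),(22,255,255),310,175,335,195);print('marker top',st,c,onz('top',*c,.071),'tester',np.r_[(onz('top',*c,.071)[:2]-O)@tx,(onz('top',*c,.071)[:2]-O)@ty])
k=(cv2.inRange(hs,(0,140,60),(6,255,255))|cv2.inRange(hs,(172,140,60),(180,255,255)))>0
v,u=np.nonzero(k[255:295,320:360]);
print('red px');[print(a+320,b+255,Ps[b+255,a+320].round(4),s['d'][b+255,a+320].round(4)) for b,a in zip(v,u)]
print('pred mark tip z70',proj('side',T(.068,0,.065)),proj('side',T(.068,0,.075)),'ptr',proj('side',T(.062,0,.143)))
```

```text
yaw 1.4714284590694855 1.47158725656214
O slab [0.51406559 0.04469388] yaw 1.4715343240645886
knob top [295 226  17  18 223] [302.81165919 234.34529148] [0.51535496 0.04394747 0.287     ] pred [[302.45438914 234.9489398 ]]
knob side [342 181  17  16 200] [350.24  187.805] [0.51236048 0.05163064 0.287     ] pred [[350.00457059 185.53270874]]
plate side ellipse pt [0.51224184 0.04764756 0.029     ] pred px [[345.61522236 255.19500105]]
green top [426 213  14  16 126] [431.56349206 220.63492063]
green side [351 165  13  11  98] [356.94897959 170.7755102 ]
spring top from top [ 0.54164002 -0.32108452  0.066     ] side [ 0.53864595 -0.31903664  0.066     ]
spring depth 74 [ 0.5407321  -0.31845573  0.0642916 ] [ 0.55118476 -0.30812381  0.07045381] [ 0.5292848  -0.33121056  0.05172366]
knob depth 273 [0.51448256 0.04456519 0.28851608] [0.51416559 0.04537673 0.28861394]
side gray row of spring
[[151 150 151 150 151 149 150 151 151 150 150 151 152 151 152 149 147 146]
 [151 151 151 151 151 151 150 150 151 152 151 151 151 151 151 149 146 144]
 [150 151 151 151 151 151 151 150 148 149 150 151 1
[... 2575 characters left out ...]
1429 0.0748] 1.0402
334 275 [0.5269 0.1434 0.0764] 1.0383
335 275 [0.5247 0.1414 0.074 ] 1.0411
339 275 [0.5153 0.1392 0.0739] 1.0413
340 275 [0.5129 0.1388 0.074 ] 1.0411
333 276 [0.5295 0.1417 0.0686] 1.0456
334 276 [0.5266 0.1445 0.0737] 1.0396
335 276 [0.5243 0.1436 0.0732] 1.0401
336 276 [0.5217 0.1446 0.0755] 1.0375
337 276 [0.5191 0.1455 0.0776] 1.0349
338 276 [0.5169 0.1441 0.0762] 1.0366
339 276 [0.5145 0.1437 0.0764] 1.0364
340 276 [0.5123 0.1422 0.075 ] 1.038
336 277 [0.5217 0.1437 0.0698] 1.0422
337 277 [0.5192 0.1442 0.0713] 1.0404
338 277 [0.5165 0.1457 0.0744] 1.0368
pred mark tip z70 [[338.72340139 267.70103734]] [[338.82875603 265.36539233]] ptr [[340.29897802 246.65410141]]
```

```bash
cat >> h.py <<'E'
TH=1.4715; tx=np.array([np.cos(TH),np.sin(TH),0]); ty=np.array([-tx[1],tx[0],0]); O=np.array([.5141,.0450,0])
SP=np.array([.541,-.3212,0])
def T(x,y,z): return O+x*tx+y*ty+np.array([0,0,z])
def tt(p): d=np.asarray(p)-O; return np.array([d@tx,d@ty,d[2]])
def quat(z,y):
    z=z/np.linalg.norm(z); q=R.from_matrix(np.c_[np.cross(y,z),y,z]).as_quat(); return q[[3,0,1,2]]
Z45=(tx-np.array([0,0,1]))/2**.5
def qbest(z,y,p):
    c=[]
    for s in(1,-1):
        q=quat(z,s*y); j=kin.inverse_kinematics(p,q)
        if j is not None: c.append((np.abs(np.array(j)-env.get_state()['qpos']).max(),tuple(q),np.round(j,2)))
    c.sort(key=lambda a:a[0]); return np.array(c[0][1]),c
def st(*k):
    s=env.get_state(); print('t',round(s['time'],2),'tcp',s['tcp_pos'].round(4),'F',s['force'].round(1),'op',round(s['opening'],4),*k)
E
python3 - <<'E'
from h import *
p=SP+[0,0,.016+.023]-.060*Z45
pre=p-.1*Z45
for P_ in(p,pre,T(0,0,.049)-.06*Z45): print(P_,qbest(Z45,ty,P_)[1])
q=qbest(Z45,ty,p)[0]
qd=env.get_state()['orientation']
env.grip(.05,30)
st()
env.reach([.6,-.1,.5],qd); st()
q=qbest(Z45,ty,pre)[0]
env.reach(pre,q); st(q)
E
```

```text
[ 0.53679413 -0.36341742  0.08142641] [(np.float64(1.6357846734224264), (np.float64(0.28369379217518353), np.float64(-0.6200555952517639), np.float64(0.6848974006303823), np.float64(0.2568354369786031)), array([ 0.16,  1.26,  1.05,  1.53, -1.31,  1.87, -1.72])), (np.float64(1.7182293939951028), (np.float64(-0.2568354369786031), np.float64(0.6848974006303823), np.float64(0.6200555952517639), np.float64(0.28369379217518353)), array([ 0.27,  1.1 ,  0.78,  1.52, -1.13,  1.67,  1.33]))]
[ 0.52978435 -0.43377979  0.15213708] [(np.float64(1.7885490211328583), (np.float64(-0.2568354369786031), np.float64(0.6848974006303823), np.float64(0.6200555952517639), np.float64(0.28369379217518353)), array([ 0.34,  1.1 ,  0.88,  1.38, -1.11,  1.84,  1.29])), (np.float64(1.8015681642699073), (np.float64(0.28369379217518353), np.float64(-0.6200555952517639), np.float64(0.6848974006303823), np.float64(0.2568354369786031)), array([ 0.35,  1.08,  0.85,  1.38, -1.09,  1.82, -1.86]))]
[0.50989413 0.00278258 0.09142641] [(np.float64(1.4397965642907802), (np.float64(-0.2568354369786031), np.float64(0.6848974006303823), np.float64(0.6200555952517639), np.float64(0.28369379217518353)), array([-0.01,  0.71,  0.3 ,  2.09, -1.24,  1.06,  1.18])), (np.float64(1.8414150970168646), (np.float64(0.28369379217518353), np.float64(-0.6200555952517639), np.float64(0.6848974006303823), np.float64(0.2568354369786031)), array([-0.11,  0.74,  0.43,  2.1 , -1.3 ,  1.13, -1.92]))]
t 0.54 tcp [0.1538 0.6572 0.3039] F [ 0.1  1.4 -0.1] op 0.0502
t 3.69 tcp [ 0.6003 -0.099   0.4997] F [-0.2  0.5  0.3] op 0.0503
t 5.34 tcp [ 0.5318 -0.4326  0.1535] F [-0.1 -0.5  0.5] op 0.05 [-0.25683544  0.6848974   0.6200556   0.28369379]
```

Run:
```python
from h import *
p=SP+[0,0,.016+.023]-.060*Z45
st(); env.movel(p,velocity=.08,stop_force=6); st(); env.dwell(.2); st('target',p)
a,_=camera('side'); b,_=camera('top')
A=cv2.resize(a[135:190,325:400],None,fx=6,fy=6,interpolation=cv2.INTER_CUBIC)
B=cv2.resize(b[195:250,405:480],None,fx=6,fy=6,interpolation=cv2.INTER_CUBIC)
cv2.imwrite('pics/g1.png',cv2.convertScaleAbs(np.vstack([A,B])[:600+60],alpha=1.5)[:600])
```

```text
t 5.34 tcp [ 0.5318 -0.4326  0.1535] F [-0.1 -0.5  0.5] op 0.05
t 6.74 tcp [ 0.5367 -0.364   0.0818] F [-0.1  0.6  0.1] op 0.0501
t 6.94 tcp [ 0.5368 -0.3638  0.0817] F [-0.4  0.  -0.1] op 0.0499 target [ 0.53679413 -0.36341742  0.08142641]
```

View pics/g1.png

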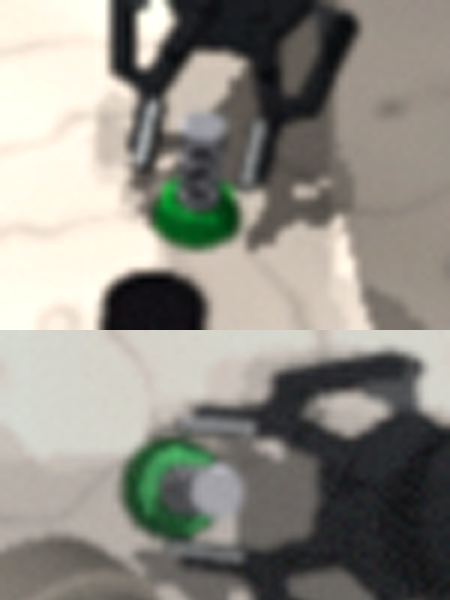

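Two fingers straddle the spring, whose top is at crop (205,125) in the side view and (217,488) in the top view. It sits in the middle between the pads, clear of the stand.

Run:
```python
from h import *
env.grip(.015,30); st('gripped')
s=env.get_state(); p=s['tcp_pos']
up=SP+[0,0,.016+.023]-.060*Z45+[0,0,.045]
env.movel(up,velocity=.12); st('lift')
# offset tcp->foot: foot at 0.023 below axis crossing
def tool(x,dz): return T(x,0,.026+dz+.023)-.060*Z45
env.movel(tool(-.13,.035),velocity=.2); st()
env.movel(tool(-.13,.010),velocity=.1)
env.movel(tool(-.0,.009),velocity=.12); env.dwell(.2); st('over',tool(0,.009))
a,_=camera('side'); b,_=camera('top')
cv2.imwrite('pics/side1.png',a);cv2.imwrite('pics/top1.png',b)
A=cv2.resize(a[195:300,290:410],None,fx=5,fy=5,interpolation=cv2.INTER_CUBIC)
cv2.imwrite('pics/o1.png',cv2.convertScaleAbs(A,alpha=1.6))
```

```text
t 7.39 tcp [ 0.5368 -0.3635  0.0816] F [-0.7 -0.9  0. ] op 0.0231 gripped
t 7.92 tcp [ 0.537  -0.3635  0.1273] F [-0.2  0.5 -1.8] op 0.0226 lift
t 9.27 tcp [ 0.4972 -0.1278  0.1264] F [ 0.1 -0.5 -0.8] op 0.0228
t 11.1 tcp [0.5099 0.0022 0.1002] F [-0.2  0.5 -0.9] op 0.0228 over [0.50989413 0.00278258 0.10042641]
```

View pics/o1.png

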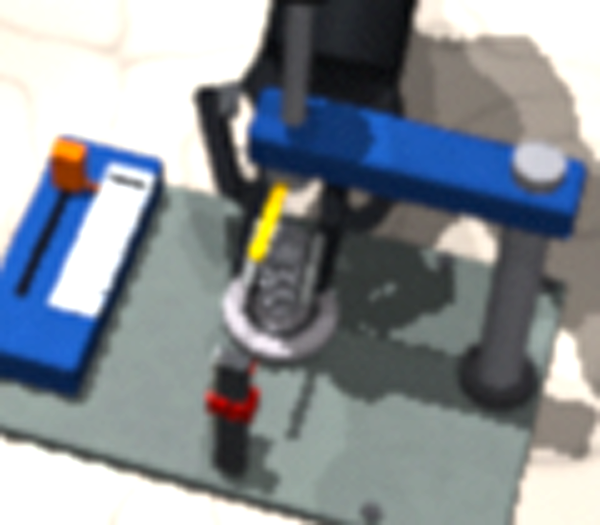

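Run:
```python
from h import *
print('O foot z35',proj('side',T(0,0,.035)),'front edge',proj('side',T(.012,0,.035)),'plate c/front/left/right',proj('side',T(0,0,.026)),proj('side',T(.030,0,.026)),proj('side',T(0,-.03,.026)),proj('side',T(0,.03,.026)))
a=cv2.imread('pics/side1.png');print(cv2.cvtColor(a,cv2.COLOR_BGR2GRAY)[250:272,333:361])
```

```text
O foot z35 [[345.66768529 253.92612998]] front edge [[344.42333012 257.45875801]] plate c/front/left/right [[345.53969795 255.95988737]] [[342.41200865 264.86842499]] [[334.70508028 253.16020396]] [[356.49717822 258.79131869]]
[[ 90  87  76  62  71  92 109  80  45  62  69  73  67  66  71  72  56  50
   71  67  36  15  15  25  34  35  35  34]
 [ 89  87  83  99 111 108 101  62  45  80  78  76  59  48  54  64  53  52
   70  59  31  15  18  27  33  35  35  35]
 [ 89  89  99 123 127 108  77  37  30  59  66  61  55  55  53  53  50  60
   71  49  22  15  27  37  38  36  34  35]
 [ 92  99 118 130 130 112  64  28  33  51  58  61  67  72  69  58  46  63
   71  46  28  30  45  54  44  35  35  35]
 [ 99 110 137 136 128 106  55  33  45  57  70  68  60  60  63  61  49  64
   66  47  39  50  56  57  42  36  35  36]
 [101 120 148 143 127  97  51  36  47  60  81  64  47  48  49  51  48  59
   58  40  39  54  60  59  46  37  34  36]
 [ 98 114 146 149 128  84  40  37  50  54  58  56  58  59  55  49  49  52
   47  31  34  54  64  63  50  38  34  34]
 [ 95 103 141 150 132  90  46  35  50  56  54  61  68 
[... 1001 characters left out ...]
 92  73  64  63  64  60  55  43  43  53  66  74  79  79  77  64  57  50
   44  42  40  44  46  46  47  48  48  49]
 [ 76  63  59  61  63  64  58  45  48  44  42  42  42  41  43  43  43  41
   41  42  44  46  46  47  48  49  48  48]
 [ 50  36  37  43  53  56  48  53  72  65  57  49  48  53  54  50  56  56
   48  47  47  47  48  46  48  47  48  48]
 [ 44  23  20  25  30  31  33  60  84  89  85  72  71  87  88  76  82  80
   59  49  57  59  58  50  48  48  48  47]
 [ 42  23  21  21  21  19  31  65  92  99  97  95  96  99 100  96  97  89
   62  56  79  86  81  58  48  47  48  48]
 [ 37  23  21  22  21  20  32  66  90  98  99  99 100  99  99 101 100  86
   64  64  89  98  90  71  54  47  47  48]]
```

Run:
```python
from h import *
def tool(x,dz): return T(x,0,.026+dz+.023)-.060*Z45
env.movel(tool(0,.005),velocity=.05); env.dwell(.2); st()
r=env.movel(tool(0,-.003),velocity=.012,stop_force=2.5); s=env.get_state(); st('stopped',r,'dz',s['tcp_pos'][2]-tool(0,0)[2])
a,_=camera('side'); b,_=camera('top')
cv2.imwrite('pics/side2.png',a);cv2.imwrite('pics/top2.png',b)
cv2.imwrite('pics/o2.png',cv2.convertScaleAbs(cv2.resize(a[220:275,315:375],None,fx=8,fy=8,interpolation=cv2.INTER_CUBIC),alpha=1.8))
```

```text
t 11.65 tcp [0.5099 0.0028 0.0965] F [ 0.3  0.  -0.8] op 0.0226
t 12.2 tcp [0.5099 0.0028 0.0898] F [ 0.1 -0.2  2.7] op 0.0228 stopped True dz -0.001622772146600504
```

View pics/o2.png

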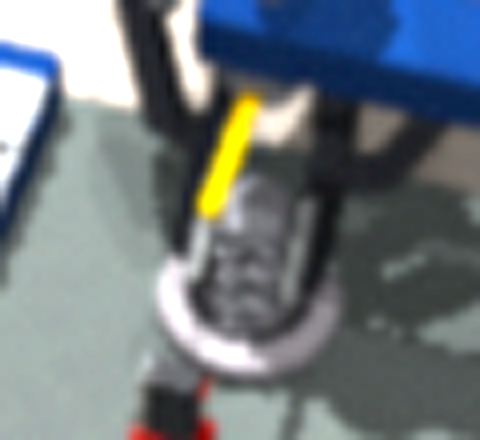

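The spring's foot is inside the ring: contact came 1.6 mm below nominal, which matches the plate's sink at about 3 N rather than the 3 mm ring. The side crop agrees, with the spring at (240,270) inside the bright ring and leaning on nothing. I'll release it.

Run:
```python
from h import *
def tool(x,dz): return T(x,0,.026+dz+.023)-.060*Z45
env.movel(tool(0,-.0003),velocity=.02); st()
env.grip(.05); st('open')
p=tool(0,0)
env.movel(p-.13*Z45,velocity=.12); st('back')
a,_=camera('side'); b,_=camera('top')
cv2.imwrite('pics/side3.png',a);cv2.imwrite('pics/top3.png',b)
qs=qbest(np.array([0,0,-1.]),tx,[.45,-.12,.42])
print(qs[1]); env.reach([.45,-.12,.42],qs[0]); st(); env.grip(0)
A=cv2.resize(a[205:290,290:385],None,fx=7,fy=7,interpolation=cv2.INTER_CUBIC)
cv2.imwrite('pics/o3.png',cv2.convertScaleAbs(A,alpha=1.8))
```

```text
t 12.55 tcp [0.5098 0.0028 0.091 ] F [-0.2 -0.4  0.2] op 0.023
t 12.93 tcp [0.5098 0.0028 0.091 ] F [ 0.1 -1.  -0.9] op 0.0497 open
t 14.16 tcp [ 0.5006 -0.0879  0.1829] F [-0.9 -0.  -0.4] op 0.0496 back
[(np.float64(1.1413471726894997), (np.float64(0.0), np.float64(0.049627769286077636), np.float64(0.9987677830785732), np.float64(0.0)), array([-0.65, -0.02,  0.79,  1.91,  0.01,  1.24,  1.6 ])), (np.float64(2.6908688216523835), (np.float64(-0.0), np.float64(0.9987677830785732), np.float64(-0.049627769286077636), np.float64(0.0)), array([-0.5 , -0.01,  0.64,  1.91,  0.  ,  1.24, -1.53]))]
t 15.32 tcp [ 0.4495 -0.1194  0.419 ] F [ 0.4  0.3 -0.3] op 0.0499
```

View pics/o3.png

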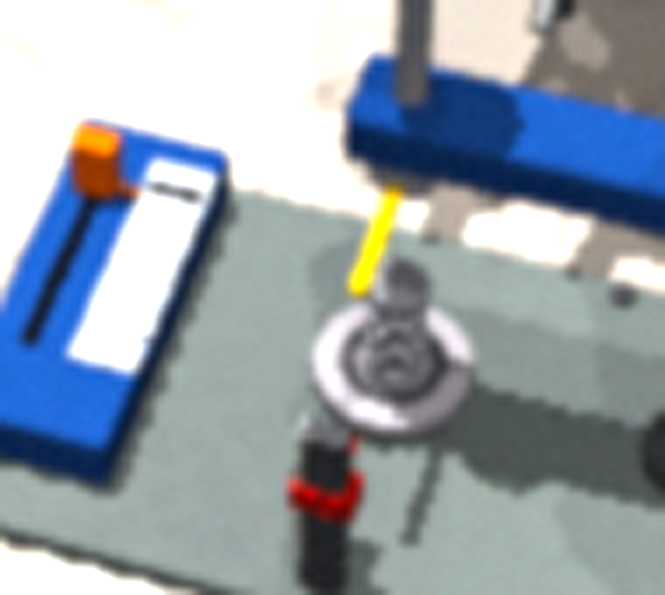

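Spring stands upright in the ring at crop (395,330). The red mark is mostly hidden behind its column: the clamp is at (327,490) and a tip sliver shows at (355,443), about px (340.7,268). I'll measure it.

Run:
```python
from h import *
im=[];dd=[]
for i in range(4):
    a,d=camera('side'); im.append(a.astype(float)); dd.append(np.where(d>0,d,np.nan))
a=np.mean(im,0);d=np.nanmean(dd,0); np.savez('avg.npz',a=a,d=d)
red=(a[...,2]-np.maximum(a[...,0],a[...,1]))
np.set_printoptions(linewidth=200)
print('cols 329..345'); 
for v in range(262,281): print(v,red[v,329:346].round().astype(int))
P=cloud('side',d)
print('tester x');
for v in range(264,279): print(v,[(int(1000*tt(p)[0]),int(1000*tt(p)[1]),int(1000*p[2])) for p in P[v,331:343]])
for z in(.065,.07,.075): print(z,'tip',proj('side',T(.068,0,z)).round(2),'tip y+3',proj('side',T(.068,.003,z)).round(2),'clamp',proj('side',T(.1,0,z)).round(2),'col',proj('side',T(.093,-.008,z)).round(2),proj('side',T(.093,.008,z)).round(2))
st()
b,_=camera('top'); r=(b[...,2].astype(int)-np.maximum(b[...,0],b[...,1])); print('top cols 270..290');
for v in range(221,235): print(v,r[v,268:292],b[v,268:292,1])
```

```text
cols 329..345
262 [-6 -6 -7 -7 -7 -7 -6 -2 -1 -1  0  0 -1  0 -1 -1 -1]
263 [-6 -6 -7 -7 -7 -6 -6 -4 -1  0  0 -1 -1  0  0 -2  0]
264 [-7 -6 -7 -7 -5 -4 -4 -4 -3 -1 -1  0  0  0 -1 -1  0]
265 [-7 -7 -7 -6 -5 -4 -3 -3 -4 -2 -2 -1  0 -1 -1 -1 -1]
266 [-6 -7 -7 -5 -2 -2 -4 -4 -4 -4 -2  4  5  0  0  0 -1]
267 [-5 -6 -6 -4 -1 -2 -3 -4 -4 -4  1 20 14  2 -2 -2 -1]
268 [-7 -6 -6 -2  0 -1 -2 -2 -4 -4 10 32 10 -3 -4 -4 -3]
269 [-7 -7 -6 -2 -1 -1 -1 -2 -2 -2 14 28  5 -6 -8 -6 -6]
270 [-6 -6 -6 -2 -1 -1 -1 -2 -2 -3  2  4 -4 -7 -7 -7 -7]
271 [-7 -7 -5 -2 -1 -2 -2 -2 -3 -2  2  4 -2 -6 -7 -7 -7]
272 [-8 -6  3  6  2 -1 -2 -2 -2 -2 13 33 23  0 -8 -7 -7]
273 [-7  2 30 38 22  7  0 -2 -3 -2 20 58 53 10 -7 -7 -8]
274 [-8  7 56 76 61 48 26  8  4  6 35 69 42  3 -8 -8 -7]
275 [-8  0 37 70 86 95 64 39 41 38 59 70 29 -2 -7 -7 -8]
276 [-8 -2 23 48 64 71 61 66 80 74 74 60 22 -3 -7 -7 -8]
277 [-8 -3 15 28 36 43 50 61 67 62 59 36  7 -6 -7 -7 -7]
278 [-6 -6 -2  4  8 18 34 50 48 45 42 22 -1 -7 -7 -6 -7]
279 [-6 -7 -6 -3 -1  1  7 15 17 20 21 10 -4 -7 -7 -6 -6]
280 [-6 -7 -6 -2 -1 -1 -2 -2 -1  1  1 -3 -8 -8 -7 -6 -7]
tes
[... 4770 characters left out ...]
 [-3 -1  1  1  4 14 16  4 -4 -5 -4 -4 -5 -3 -5 -4 -5 -5 -5 -5 -4 -4 -4 -4] [135 130 100  67  58  54  52  58  72  78  77  77  77  74  87  94  97  97  98 100 102 102 107 113]
232 [-2 -1 -2 -3 -4 -3 -2 -3 -5 -5 -5 -5 -6 -5 -5 -6 -5 -5 -5 -4 -4 -5 -6 -6] [136 132 106  74  64  62  61  66  84  92  92  93  92  85  89  93  94  93  93  94  93  95  97  97]
233 [-1 -2 -2 -3 -3 -4 -3 -4 -4 -5 -5 -6 -6 -5 -5 -6 -5 -5 -6 -4 -5 -4 -5 -4] [135 133 106  75  64  65  66  76  87  95  95  94  95  92  93  93  93  93  93  92  93  93  94  92]
234 [-3 -1 -3 -4 -4 -4 -4 -5 -5 -5 -6 -5 -5 -4 -5 -4 -6 -5 -4 -5 -4 -4 -6 -5] [136 131 110  87  78  78  80  90  94  96  94  94  94  93  92  86  83  83  82  83  82  88  93  92]
```

Run:
```python
from h import *
d=np.load('avg.npz')['d'];P=cloud('side',d)
def zat(p,w=2):
    u,v=proj('side',p)[0].round().astype(int); q=P[v-w:v+w+1,u-w:u+w+1].reshape(-1,3); return np.nanmedian([tt(x) for x in q],0).round(4)*1000
for n,p in(('slab',T(.06,.05,.012)),('slab2',T(.06,-.06,.012)),('slab3',T(.085,.03,.012)),('house',T(.06,-.118,.04)),('arm',T(0,.06,.18)),('table',T(.14,0,0))): print(n,zat(p),tt(p)*1000)
z=np.array([0,0,-1.]); k=np.array([.5142,.0450,.39]); q=qbest(z,tx,k)[0]
env.reach(k,q); env.dwell(.15); st()
r=env.movel([.5142,.0450,.35],velocity=.03,stop_force=4); st(r)
z0=env.get_state()['tcp_pos'][2]; print('knob top',z0-.073,'ptr',z0-.217)
env.movel([.5142,.0450,.080+.144+.073],velocity=.05); env.dwell(.3); st('knob',env.get_state()['tcp_pos'][2]-.073)
im=[];dd=[]
for i in range(4):
    a,d=camera('side'); im.append(a.astype(float)); dd.append(np.where(d>0,d,np.nan))
np.savez('avg2.npz',a=np.mean(im,0),d=np.nanmean(dd,0))
b,_=camera('top'); cv2.imwrite('pics/top4.png',b)
a=np.mean(im,0).astype(np.uint8)
cv2.imwrite('pics/o4.png',cv2.convertScaleAbs(cv2.resize(a[205:290,290:385],None,fx=7,fy=7,interpolation=cv2.INTER_CUBIC),alpha=1.8))
a=np.mean(im,0);yel=np.minimum(a[...,2],a[...,1])-a[...,0]
P=cloud('side',np.nanmean(dd,0))
print('yellow');
for v in range(245,272): print(v,yel[v,332:350].round().astype(int),[tuple((tt(P[v,u])*1000).round().astype(int)) for u in range(332,350) if yel[v,u]>40])
print('pred tip',proj('side',T(.062,0,.08)))
```

```text
slab [58.2 50.2 10.6] [60. 50. 12.]
slab2 [ 59.1 -60.3  10.8] [ 60. -60.  12.]
slab3 [83.3 30.6 10.7] [85. 30. 12.]
house [  57.7 -118.    38.9] [  60. -118.   40.]
arm [ -2.1  58.5 178.5] [  0.  60. 180.]
table [140.2   0.5  -1.3] [1.40000000e+02 2.60208521e-14 0.00000000e+00]
t 17.0 tcp [0.5141 0.0433 0.3905] F [-0.3 -0.3  0.4] op -0.0002
t 17.93 tcp [0.5138 0.045  0.3603] F [-0.3 -0.1  0. ] op 0.0005 True
knob top 0.28726360456564226 ptr 0.14326360456564227
t 19.64 tcp [0.5138 0.045  0.2972] F [-3.1  0.8  6. ] op 0.0001 knob 0.224168811047338
yellow
245 [-5 -5 -5 -5 -5 -5 -5 -5 -4 -4 -4 -5 -4 -3 -4 -4 -4 -3] []
246 [-5 -5 -5 -4 -5 -5 -4 -4 -5 -4 -3 -3  2  1 -3 -3 -4 -3] []
247 [-4 -4 -5 -6 -5 -5 -4 -4 -4 -4 -4  4 24 22  7 -2 -4 -4] []
248 [-4 -4 -5 -5 -5 -4 -4 -4 -3 -3 -3 12 52 60 28  4 -4 -4] [(np.int64(17), np.int64(-1), np.int64(81)), (np.int64(16), np.int64(1), np.int64(81))]
249 [-4 -4 -5 -5 -5 -5 -4 -2 -4 -5  1 38 86 74 23  2 -3 -3] [(np.int64(20), np.int64(0), np.int64(82)), (np.int64(20), np.int64(2), np.int64(82))]
250 [ -4  -4  -5  -4  -4  -3  -3  -4  -6  -5  18  90 124 
[... 2723 characters left out ...]
 -2 -2] [(np.int64(61), np.int64(1), np.int64(80)), (np.int64(60), np.int64(3), np.int64(80))]
263 [-5 -6 -5 -5 -3 -2 -1 12 21 18  0 -6 -6 -6 -4 -3 -2 -3] []
264 [-6 -6 -4 -4 -4 -4 -2 -1 -1 -2 -5 -5 -6 -6 -4 -3 -3 -3] []
265 [-5 -5 -4 -4 -4 -4 -2 -2 -3 -4 -5 -5 -6 -6 -4 -3 -2 -3] []
266 [-3 -2 -3 -3 -4 -4 -4 -2 -2 -1 -2 -3 -4 -3 -3 -2 -2 -2] []
267 [-1  0 -2 -3 -4 -4 -5 -2 -1  1  0 -1 -2 -2 -1 -2 -2 -1] []
268 [ 2  1 -1 -2 -2 -4 -4 -2  0  2 -1 -4 -3 -3 -2 -2 -2 -3] []
269 [ 2  2 -1 -1 -2 -2 -3 -1  1  2 -4 -5 -4 -5 -4 -2 -3 -4] []
270 [ 2  1 -1 -2 -1 -2 -2  0  1 -2 -5 -5 -5 -4 -3 -2 -3 -4] []
271 [ 2  2 -1 -2 -2 -2 -3 -1  1  0 -4 -5 -4 -3 -3 -2 -3 -4] []
pred tip [[339.53003617 262.36984999]]
```

View pics/o4.png

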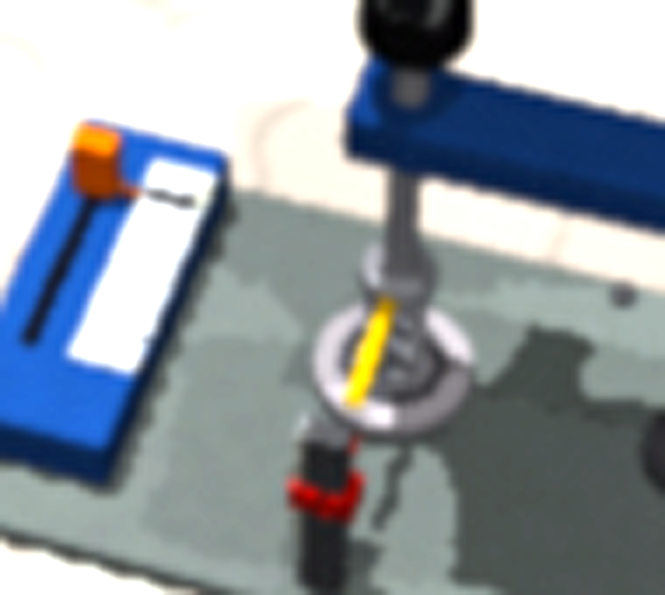

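Pointer tip is at px (340,262) with z 80.2 mm and the mark sliver at (340,268). The needle has started to move, at crop (165,195). I'll go down to 74 mm and average depth readings of both to compare their heights.

```bash
cat > cmp.py <<'E'
from h import *
def meas(n=20):
    im=[];dd=[]
    for i in range(n):
        a,d=camera('side'); im.append(a.astype(float)); dd.append(np.where(d>0,d,np.nan))
    a=np.mean(im,0); np.savez('avg3.npz',a=a,dd=np.array(dd))
    d=np.nanmedian(dd,0);sd=np.nanstd(dd,0)
    P=cloud('side',d); red=a[...,2]-np.maximum(a[...,0],a[...,1]); yel=np.minimum(a[...,2],a[...,1])-a[...,0]
    print('mark');
    for v in range(265,276):
        for u in range(338,344):
            p=tt(P[v,u])*1000
            if 45<p[2]<95: print(u,v,p.round(2),'red',red[v,u].round(),'sd',(1000*sd[v,u]).round(2))
    q=np.array([tt(P[v,u])*1000 for v in range(244,272) for u in range(336,348) if yel[v,u]>100])
    q=q[(q[:,0]>25)&(abs(q[:,1])<6)]; print('ptr n',len(q),'z',np.median(q[:,2]),q[:,2].std(),q[q[:,0].argmax()], 'far half',np.median(q[q[:,0]>45][:,2]))
    return a
E
python3 - <<'E'
from cmp import *
env.movel([.5142,.0450,.074+.144+.073],velocity=.03); env.dwell(.3); z=env.get_state()['tcp_pos'][2]; st('ptr',z-.217)
a=meas(20)
yel=np.minimum(a[...,2],a[...,1])-a[...,0]; red=a[...,2]-np.maximum(a[...,0],a[...,1])
for v in range(258,273): print(v,yel[v,336:345].round().astype(int),red[v,336:345].round().astype(int))
b,_=camera('top'); cv2.imwrite('pics/top5.png',b)
st()
E
```

```text
t 20.54 tcp [0.5138 0.045  0.2911] F [-3.6 -0.2  5.3] op 0.0001 ptr 0.07411460197060957
mark
340 267 [68.13  3.29 70.07] red 19.0 sd 2.05
340 268 [71.55  4.26 70.91] red 32.0 sd 1.81
340 269 [73.94  4.97 70.23] red 28.0 sd 1.88
338 271 [97.27  6.1  94.7 ] red -2.0 sd 1.45
339 271 [96.32  8.31 94.37] red 2.0 sd 1.77
338 272 [97.8   6.34 91.36] red -2.0 sd 1.66
339 272 [95.83  8.3  89.48] red 14.0 sd 1.74
340 272 [85.87  8.3  75.5 ] red 37.0 sd 2.09
338 273 [97.54  6.38 86.8 ] red -2.0 sd 1.89
339 273 [95.2   8.26 84.35] red 22.0 sd 1.52
340 273 [89.27  9.27 76.44] red 64.0 sd 1.7
341 273 [88.27 11.51 76.05] red 59.0 sd 1.7
338 274 [97.76  6.55 82.94] red 7.0 sd 1.89
339 274 [94.86  8.29 79.62] red 38.0 sd 2.1
340 274 [91.88 10.03 76.2 ] red 73.0 sd 1.66
341 274 [90.69 12.23 75.52] red 48.0 sd 2.42
338 275 [97.93  6.7  78.98] red 41.0 sd 1.56
339 275 [95.33  8.53 76.12] red 63.0 sd 1.2
340 275 [94.48 10.8  75.95] red 76.0 sd 1.4
341 275 [90.17 12.24 70.48] red 33.0 sd 1.99
ptr n 23 z 74.41293460196825 0.40149543985582253 [59.12100632  0.55140543 73.70823607] far half 74.46051443251424

[... 347 characters left out ...]
  4 -4]
263 [ -3  -3  12  81 130  79  14  -5  -6] [-3 -2 10 24 29 22 10 -1 -2]
264 [-4 -3  5 43 58 27  0 -6 -6] [-4 -3  5 15 18 12  5 -2 -1]
265 [-4 -4 -3  3  8  1 -5 -6 -7] [-4 -4 -3  3  5  4 -1 -2 -1]
266 [-4 -4 -5 -3 -2 -2 -3 -4 -5] [-4 -4 -5 -3  3  4  0 -1 -1]
267 [-4 -4 -4 -2 -1  1  0 -1 -2] [-4 -4 -4  1 19 15  3 -1 -1]
268 [-3 -4 -4 -2  0  2 -1 -3 -3] [-3 -4 -4  8 32 11 -2 -5 -4]
269 [-2 -3 -3 -1  1  2 -4 -5 -4] [-2 -3 -3 13 28  5 -6 -8 -7]
270 [-2 -2 -2  0  1 -3 -5 -5 -5] [-2 -2 -2  2  4 -5 -7 -7 -7]
271 [-2 -2 -2  0  1  1 -4 -5 -5] [-2 -2 -2  2  6 -1 -7 -7 -7]
272 [-2 -2 -2  0  1  1  1 -5 -4] [-2 -2 -2 14 37 26  2 -8 -6]
t 21.59 tcp [0.5138 0.045  0.2911] F [-3.7 -0.7  5.8] op 0.0001
```

Run:
```python
from cmp import *
env.movel([.5142,.0450,.0701+.144+.073],velocity=.02); env.dwell(.3); z=env.get_state()['tcp_pos'][2]; st('ptr',z-.217)
env.movel([.5142,.0450,.33],velocity=.12); env.dwell(.1)
a=meas(10)
b=np.mean([camera('top')[0].astype(float) for _ in range(4)],0); np.save('topn.npy',b)
st()
A=np.clip(a,0,255).astype(np.uint8);B=b.astype(np.uint8)
A=cv2.resize(A[205:290,290:370],None,fx=5,fy=5,interpolation=cv2.INTER_CUBIC)
B=cv2.resize(B[170:210,275:345],None,fx=5,fy=5,interpolation=cv2.INTER_CUBIC)
m=np.zeros((425,760,3),np.uint8); m[:425,:400]=A; m[:200,405:755]=B
cv2.imwrite('pics/o5.png',cv2.convertScaleAbs(m,alpha=1.6))
g=b.mean(2); 
for v in range(184,202): print(v,g[v,298:336].round().astype(int))
```

```text
t 22.23 tcp [0.5138 0.0449 0.2874] F [-4.7 -0.1  7.7] op -0.0001 ptr 0.07040812259419318
mark
340 265 [61.85  1.48 69.27] red 15.0 sd 2.3
340 267 [68.3   3.33 70.31] red 18.0 sd 2.51
340 268 [71.3   4.2  70.53] red 32.0 sd 2.15
340 269 [74.25  5.05 70.7 ] red 28.0 sd 1.77
339 271 [96.5   8.36 94.64] red 2.0 sd 2.12
338 272 [97.46  6.25 90.83] red -2.0 sd 2.06
339 272 [95.25  8.16 88.59] red 14.0 sd 1.88
340 272 [85.59  8.23 75.07] red 37.0 sd 0.79
338 273 [97.48  6.37 86.71] red -2.0 sd 1.96
339 273 [95.83  8.42 85.31] red 22.0 sd 1.54
340 273 [88.98  9.2  76.  ] red 63.0 sd 2.08
341 273 [88.57 11.58 76.5 ] red 58.0 sd 2.19
338 274 [96.89  6.32 81.61] red 7.0 sd 1.34
339 274 [94.96  8.32 79.78] red 37.0 sd 1.53
340 274 [91.69  9.99 75.91] red 73.0 sd 1.47
341 274 [90.53 12.19 75.27] red 47.0 sd 1.58
338 275 [97.62  6.62 78.51] red 41.0 sd 1.68
339 275 [95.61  8.6  76.55] red 62.0 sd 1.69
340 275 [94.56 10.82 76.08] red 75.0 sd 2.11
341 275 [89.85 12.16 69.98] red 33.0 sd 1.49
ptr n 22 z 70.85020989020308 0.5379849256532037 [60.2461658   0.95482231 71.14149826] far half 71.06424393908
[... 2013 characters left out ...]
104 105 106 104 109 110 116 122 114 101 107 116 124 124
 124 127 124 127 129 125 126 126 127 128 125 128 131 128 104  78  71  70
  69  65]
198 [ 58  60  60  60  60  61  64  66  73  77  88  95  92  96 102 103 105 105
 110 117 119 121 126 125 126 123 125 127 119 124 129 128 102  76  71  70
  69  67]
199 [ 72  73  73  73  74  72  71  63  58  57  59  59  59  58  59  63  64  65
  74  86  93  96 101 105 106 103 104 108 103 113 121 123  97  72  67  66
  65  68]
200 [88 87 88 87 86 85 84 75 69 71 73 73 73 65 60 60 60 60 58 60 60 61 59 60
 66 66 64 68 72 85 93 98 77 57 54 55 58 69]
201 [87 88 87 85 85 85 85 83 84 84 87 89 88 81 75 74 74 73 74 74 74 74 75 75
 75 71 59 52 50 53 52 54 47 43 42 46 61 77]
```

View pics/o5.png

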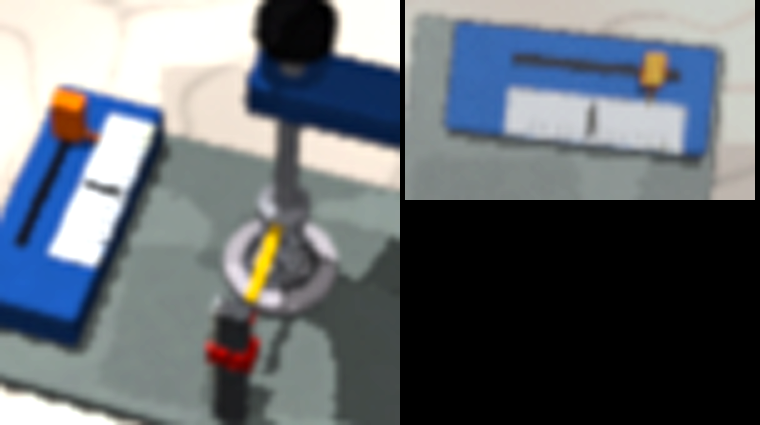

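Pointer tip (about (250,298) in the crop) now sits level with the mark sliver. The needle is at top-view col 311.9 and the marker at col about 323.5. Depth says the pointer is about 0.4 mm above the mark, so I'll push slightly more and then measure needle and marker.

```bash
cat > nd.py <<'E'
from h import *
def needle(n=4,show=True):
    b=np.mean([camera('top')[0].astype(float) for _ in range(n)],0); g=b.mean(2)
    xs=[]
    for v in range(191,196):
        w=np.clip(118-g[v,301:328],0,None); 
        if w.sum()>20:
            i=np.argmax(w); sl=slice(max(i-2,0),i+3); u=301+(w[sl]*np.arange(27)[sl]).sum()/w[sl].sum(); xs.append(tt(onz('top',u,v,.042))*1000)
    h=cv2.cvtColor(b.astype(np.uint8),cv2.COLOR_BGR2HSV); k=cv2.inRange(h,(8,110,70),(24,255,255)); k[:176]=0;k[190:]=0;k[:,:295]=0;k[:,335:]=0
    w=np.clip(b[...,2]-b[...,0],0,None); w[:178]=0;w[187:]=0;w[:,:296]=0;w[:,334:]=0
    v,u=np.mgrid[:400,:640]; c=((w*u).sum()/w.sum(),(w*v).sum()/w.sum())
    print('needle',np.array(xs).round(1).tolist(),'marker px',np.round(c,2),'at z71',(tt(onz('top',*c,.071))*1000).round(1)); return b
E
python3 - <<'E'
from nd import *
env.movel([.5142,.0450,.291],velocity=.1); env.movel([.5142,.0450,.2866],velocity=.02); env.dwell(.25); st('ptr',env.get_state()['tcp_pos'][2]-.217)
env.movel([.5142,.0450,.33],velocity=.12)
needle()
F=(76-(env.get_state()['tcp_pos'][2]*0+63.9))/2.1667; print('pred needle',-45+7.5*F)
st()
E
```

```text
t 24.7 tcp [0.5148 0.045  0.2872] F [ 0.7 -0.1  5.5] op 0.0001 ptr 0.07016825950457586
needle [[-2.7, -109.7, 42.0], [-2.8, -106.8, 42.0], [-2.9, -104.0, 42.0], [-2.9, -101.2, 42.0], [-2.9, -98.3, 42.0]] marker px [324.3  183.56] at z71 [ -35.4 -131.9   71. ]
pred needle -3.1160289841694677
t 25.41 tcp [0.5137 0.045  0.3291] F [ 0.5 -0.5 -0.5] op -0.0002
```

Run:
```python
from nd import *
def G(x,h): return T(x/1000,-.1319,h+.054)
env.grip(.04,20)
env.movel(G(-35.4,.28),velocity=.25); env.movel(G(-35.4,.067),velocity=.15,stop_force=6); env.dwell(.2); st('at',G(-35.4,.067))
env.grip(.008,20); st('gripped')
env.movel(G(-2.9,.067),velocity=.05); env.dwell(.2); st('slid',tt(env.get_state()['tcp_pos'])*1000)
env.grip(.04); env.movel(G(-2.9,.25),velocity=.2)
p=T(-.15,-.05,.36); env.movel(p,velocity=.3); env.dwell(.1); st()
b=needle(6)
a,_=camera('side')
A=cv2.resize(a[205:290,290:370],None,fx=5,fy=5,interpolation=cv2.INTER_CUBIC)
B=cv2.resize(b.astype(np.uint8)[170:210,275:345],None,fx=5,fy=5,interpolation=cv2.INTER_CUBIC)
m=np.zeros((425,760,3),np.uint8); m[:425,:400]=A; m[:200,405:755]=B
cv2.imwrite('pics/o6.png',cv2.convertScaleAbs(m,alpha=1.6))
g=b.mean(2)
for v in range(185,195): print(v,g[v,305:320].round().astype(int),(b[v,305:320,2]-b[v,305:320,0]).round().astype(int))
```

```text
t 28.34 tcp [ 0.6421 -0.0033  0.1216] F [-0.5  0.3  0.2] op 0.0399 at [ 0.64184097 -0.0033013   0.121     ]
t 28.7 tcp [ 0.6419 -0.0033  0.1212] F [-0.7  0.6  2.2] op 0.0113 gripped
t 29.7 tcp [0.6454 0.0315 0.1212] F [-2.1  0.2  4.8] op 0.0111 slid [  -0.47117833 -131.95512017  121.2366654 ]
t 31.99 tcp [ 0.5496 -0.1072  0.359 ] F [-0.9 -0.1 -0.4] op 0.0405
needle [[-2.6, -109.6, 42.0], [-2.7, -106.8, 42.0], [-2.8, -104.0, 42.0], [-2.9, -101.2, 42.0], [-2.8, -98.3, 42.0]] marker px [311.48 182.39] at z71 [  -0.2 -131.4   71. ]
185 [75 74 74 74 69 72 76 77 63 58 63 68 69 67 65] [-79 -78 -76 -70 -19  48  75  70  34 -30 -59 -64 -65 -61 -56]
186 [76 75 75 74 60 53 55 55 59 69 73 75 74 74 73] [-78 -79 -78 -75 -51  -9  30  16 -29 -64 -76 -76 -77 -77 -77]
187 [81 79 78 77 64 58 62 61 67 73 74 75 74 74 74] [-69 -71 -72 -70 -55 -27  20  -7 -61 -76 -78 -78 -78 -78 -78]
188 [110 103 100 100  90  82  79  77  78  79  78  78  77  76  75] [-31 -36 -40 -41 -37 -21   6 -19 -57 -68 -70 -72 -72 -74 -74]
189 [134 128 126 126 122 117 110 103 106 109 102  98  97  91  87] [ -7 -10 -13 -16 -18 -14  -5 -18 -28 -30 -35 -38 -39 -44 -48]
190 [138 137 137 137 137 135 121 105 122 134 128 124 123 117 115] [ -5  -5  -6  -6  -6  -5  -4  -5  -6  -7  -9 -10 -11 -14 -16]
191 [138 138 138 138 138 135 104  85 120 136 137 137 136 136 136] [-5 -5 -5 -5 -5 -5 -2 -1 -4 -5 -5 -5 -5 -6 -6]
192 [138 138 138 138 138 135 100  86 122 137 138 138 138 138 138] [-5 -4 -4 -4 -4 -4 -2 -1 -4 -4 -5 -5 -5 -5 -5]
193 [138 138 138 138 138 134  99  92 123 137 138 138 138 138 138] [-5 -5 -5 -5 -5 -4 -2 -1 -4 -5 -5 -5 -5 -5 -5]
194 [136 137 136 136 138 134 100 101 126 136 137 138 138 138 138] [-5 -4 -4 -4 -4 -4 -3 -2 -3 -4 -5 -5 -5 -5 -5]
```

View pics/o6.png

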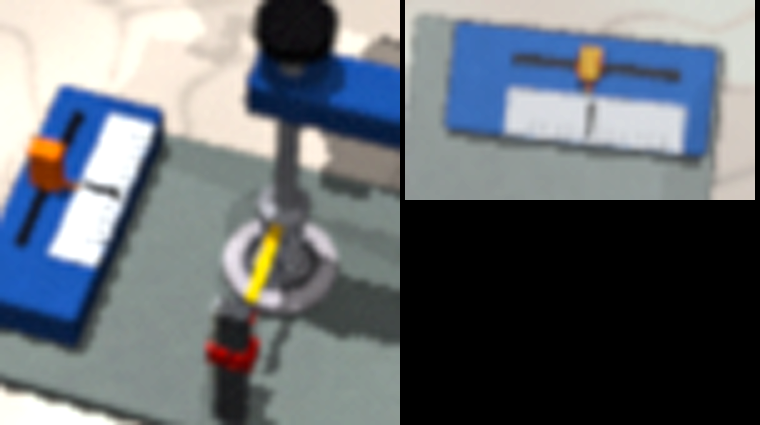

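Marker ended 2.5 mm past the needle (robot readback x −0.5 against a needle at −2.8, and the picture shows its pointer to the left of the needle). I'll re-grip and correct using readback.

Run:
```python
from nd import *
def G(x,h): return T(x/1000,-.1319,h+.054)
env.movel(G(-.5,.25),velocity=.3); env.movel(G(-.5,.067),velocity=.15,stop_force=6); env.dwell(.2)
env.grip(.008,20); env.dwell(.2); X=lambda: tt(env.get_state()['tcp_pos'])[0]*1000
st('x',X()); cmd=-3.1
for i in range(4):
    env.movel(G(cmd,.067),velocity=.01); env.dwell(.4); x=X(); st('cmd',cmd,'x',x)
    if abs(x+3.1)<.3: break
    cmd+=(-3.1-x)
env.grip(.04); st('x',X()); env.movel(G(-3.1,.25),velocity=.2)
env.movel(T(-.15,-.05,.36),velocity=.3); env.dwell(.1); st()
b=needle(6); g=b.mean(2)
for v in range(185,193): print(v,g[v,305:320].round().astype(int),(b[v,305:320,2]-b[v,305:320,0]).round().astype(int))
```

```text
t 35.22 tcp [0.6454 0.0315 0.1212] F [-0.5  1.4  4.1] op 0.0115 x -0.41847972917639575
t 36.02 tcp [0.6452 0.0292 0.1212] F [-1.7  2.1  6.1] op 0.0115 cmd -3.1 x -2.7699938287638495
t 36.67 tcp [0.6451 0.0289 0.1212] F [-0.6  1.8  5.8] op 0.0114 cmd -3.4300061712361507 x -3.0362446344136678
t 37.06 tcp [0.6449 0.0282 0.1207] F [-0.2 -0.4 -0.5] op 0.0395 x -3.7138388776497453
t 38.97 tcp [ 0.5496 -0.1072  0.359 ] F [-0.1 -0.4 -0.4] op 0.04
needle [[-2.6, -109.6, 42.0], [-2.7, -106.8, 42.0], [-2.9, -104.0, 42.0], [-2.9, -101.2, 42.0], [-2.8, -98.3, 42.0]] marker px [312.33 182.45] at z71 [  -2.5 -131.4   71. ]
185 [75 75 75 73 68 71 74 78 79 70 65 68 68 66 65] [-78 -77 -77 -76 -57  11  60  74  66  18 -42 -63 -66 -61 -56]
186 [76 75 75 74 62 53 51 55 57 64 72 74 74 73 73] [-78 -79 -78 -76 -61 -28  -3  31  15 -39 -68 -76 -77 -77 -76]
187 [81 80 78 78 69 58 53 57 58 67 74 74 74 74 74] [-68 -72 -72 -71 -64 -49 -27  14 -13 -62 -77 -78 -78 -78 -78]
188 [110 103 100 100  94  83  73  67  69  75  78  78  78  77  75] [-31 -36 -40 -42 -46 -44 -21   0 -30 -61 -69 -71 -72 -72 -73]
189 [135 128 125 126 122 117 108  97 103 108 102  97  97  91  87] [ -7  -9 -14 -16 -20 -23 -12  -5 -20 -29 -34 -38 -39 -44 -48]
190 [138 137 137 137 136 134 121 105 122 133 128 123 122 118 115] [ -5  -5  -6  -5  -6  -6  -4  -3  -6  -7  -9 -11 -11 -13 -16]
191 [138 138 138 138 138 135 104  85 120 136 137 136 136 136 136] [-5 -4 -5 -5 -5 -5 -2 -1 -4 -5 -6 -5 -5 -6 -6]
192 [138 138 138 138 138 134 100  86 122 137 139 138 138 138 138] [-5 -5 -5 -5 -4 -5 -2 -1 -4 -5 -4 -5 -5 -4 -5]
```

Run:
```python
from cmp import *
meas(20)
dd=np.load('avg3.npz')['dd'];P=cloud('side',np.nanmean(dd,0))
print('mark z',np.mean([P[v,340][2]*1000 for v in(267,268,269)]))
st(); job.job_done()
```

```text
mark
339 265 [61.78 -1.1  68.05] red 9.0 sd 1.93
340 265 [61.75  1.45 69.13] red 11.0 sd 2.39
340 267 [69.1   3.53 71.49] red 20.0 sd 1.63
340 268 [71.92  4.35 71.45] red 35.0 sd 1.65
340 269 [74.19  5.04 70.61] red 30.0 sd 1.55
339 271 [96.35  8.32 94.4 ] red 2.0 sd 1.87
338 272 [97.39  6.24 90.73] red -2.0 sd 2.37
339 272 [95.42  8.2  88.85] red 13.0 sd 1.97
340 272 [85.87  8.3  75.5 ] red 35.0 sd 1.9
338 273 [97.75  6.44 87.11] red -2.0 sd 1.4
339 273 [94.88  8.18 83.86] red 20.0 sd 1.56
340 273 [88.54  9.09 75.33] red 60.0 sd 1.26
341 273 [87.79 11.4  75.31] red 54.0 sd 2.1
338 274 [97.65  6.52 82.77] red 6.0 sd 1.86
339 274 [94.87  8.29 79.65] red 36.0 sd 1.68
340 274 [91.85 10.03 76.15] red 69.0 sd 1.38
341 274 [90.73 12.24 75.57] red 43.0 sd 1.58
338 275 [97.46  6.58 78.27] red 39.0 sd 2.26
339 275 [95.05  8.46 75.69] red 60.0 sd 2.1
340 275 [94.47 10.8  75.94] red 72.0 sd 1.73
341 275 [91.18 12.48 72.02] red 30.0 sd 2.5
ptr n 23 z 70.50714892808367 0.40007292344518985 [59.54224846  0.77956294 70.11492152] far half 70.28222470284163
mark z 71.0410671917221
t 40.27 tcp [ 0.549  -0.1092  0.36  ] F [ 0.   1.  -0.8] op 0.0401
the job is handed in; nothing more can be done
```

The spring is standing upright inside the ring and released, the ram is pressed level with the red mark to within the measurement, and the orange marker is on the needle. The job is handed in at about 40 s on the robot's clock, with the arm clear of everything; no verdict is reported.

- **Spring seating:** on lowering, the arm stopped 1.6 mm below the nominal plate height at about 3 N. That matches the plate sinking, so the foot is in the ring and not on it. The later pictures show it upright.
- **Ram height:** the robot's own reading put the pointer at about 70.2 mm after the last push.
    - The final depth averages gave 70.5 mm for the pointer and 71.0 mm for the mark. Earlier mark averages were 70.4 to 70.5 mm, so the two are level within about 0.5 mm.
    - The mark is mostly hidden behind its column in the side view. Cruder estimates from image rows and the clamp ranged from about 68 to 71 mm, so its height is the least certain measurement.
- **Marker:** the first slide ended about 2.5 mm past the needle, so I gripped it again and corrected it. The last picture puts the marker at x −2.5 mm and the needle at −2.8 mm. A force estimate from the ram height would put the needle at about −4 mm; I trusted the camera, which sees both in the same picture.

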